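# Griddle on the cooker, hold the dial at the third click

## Robot

A 6-joint arm with a two-finger parallel gripper is mounted at the origin on the work surface. World frame = base frame: x ahead of the robot, y to its left, z up, the work surface at z = 0. Lengths are in m, angles in rad, forces in N, time in s.
With the tool pointing down it reaches from about 0.25 to 0.725 m from the base axis. Payload 4 kg.
Tool frame: the origin (TCP) lies on the centre line of the jaws, within the pads' length; the fingertips stand 14 mm ahead of it and the grasp point (between the pads) lies 5 mm behind it; z points along the fingers, x is the direction in which the jaws open and shut, and the axes are right-handed (so a half turn about z gives the same grasp; the last joint's range is limited). The gripper opens to 85 mm and grips with 20 to 120 N. Pads are 22 mm wide; open, the fingers measure 114 mm over their backs; the gripper's body (76 mm by 85 mm) begins 54 mm behind the grasp point. The pads swing forward as they close: fully open they stand 13 mm farther back than shut.
Start: joints at [0, 0.241, 0.005, 1.335, 0, 1.571], TCP at [0.5, -0, 0.209] pointing down, gripper open.
Joint ranges: [-2.72, 2.72], [-1.05, 1.87], [-1.09, 1.28], [-1.99, 2.15], [-1.42, 1.44], [-3.14, 3.14]. Speed limits (rad/s): [2.79, 2.79, 3.14, 3.14, 3.14, 3.14].

## Interface

Orientations are given as a unit quaternion [x, y, z, w].
In Python, from workcell import bot gives the robot as it stands.
- The arm moves only by the tool play_rows, never from a script. Its argument "motion" is a list of rows, each an object with "fingers": the closure, from -1 (fully open) to 1 (shut), so that 0 is half open; "translation": the shift along the tool's x, y, z in cm, a list of three; "roll": the turn about the tool's z in degrees. A call has 1 to 20 rows; each row is the pose to reach, as a shift and turn from the pose commanded when the call began, along the tool's axes at that moment; what a row does not reach only later rows make up. A row lasts 1/12 s, in which the tool goes at most 41.7 mm and 7.16 degrees, less where a joint would pass 70% of its speed; a pose out of reach is approached as far as the arm can. A call with a gripper value outside its range is refused whole. The fingers move at their own pace and stop on an object; the grip force is fixed at half the most. Time passes only in rows, so rows that repeat a pose let the fingers close. It gives the time, the measured TCP pose, the force and the opening at its end, in the units of the state.
- bot.get_obs(): the state, without advancing time (a new reading comes with each control period).
- bot.camera(name): name is "scene" or "side" or "wrist"; returns a dict with "pixels" (400x640x3 uint8, red, green, blue), "intrinsics" (3x3 intrinsics, pixels), "world_to_cam" (4x4, takes a point from world to camera coordinates). Camera axes: x right, y down, z forward; pixel columns grow to the right and rows downward; lengths in m; the calibration is good to about 2 mm. A picture is of the moment at which its call begins. There is no depth.
- bot.job_done(): hands the job in, once; it reports no verdict.
The state is a dict: "clock": time; "joint_pos": joint angles; "joint_vel": joint speeds; "tau": joint torques, N m; "eef_pos": TCP position; "tool_rot": TCP orientation; "ft_force": force on the tool from outside, world axes, zero at the start; "ft_torque": the same for the moment, N m; "grip_width": finger opening in m.
Only numpy, scipy, OpenCV 4.12 (cv2) and the standard library are available. Lean on these libraries where they do the work, as an engineer would, in place of code of your own. Each camera call takes 0.05 s, during which the arm holds its last target. There are 200 camera calls.

## Task

Pick up the round griddle by its wooden handle and set it down gently, level and centred on the cooker's four narrow pan-support bars, and let go of it. Then turn the cooker's spring-loaded dial anticlockwise past the first two clicks to the third one (its white pointer at the red dot, 60 degrees round) and hold it there: the program finishes while still gripping the dial, which springs back if released. Leave the bowl and the jar alone.

Things in the scene. Friction and masses are not known exactly. Their poses are not given: they have to be found in the camera images.
- cooker: Single-burner cooker, fixed to the table: white case 250 mm (its x) by 360 mm (y), top at 80 mm. Origin: centre of its underside, z up, x away from the user's side. Burner axis at x 0, y +75 mm in its frame; raised pale green control panel (106 mm wide, top at 92 mm) towards -y, with the dial axis at x -50, y -125 mm. Place and yaw (within 0.3 rad) vary.
- burner (a point): On the burner axis, level with the tops of the four pan-support bars (105 mm above the table). The bars are dark steel, 6 mm wide, and run radially from 28 to 88 mm from the axis at 45, 135, 225 and 315 degrees in the cooker's frame; the burner head between them ends 10 mm lower.
- griddle: Loose round dark steel griddle, flat underside, 160 mm across, rim 16 mm high, 0.4 to 0.75 kg. Origin: centre of its underside; z up. A fixed steel hoop (8 mm bar) stands over it in its y-z plane, feet at y +-72 mm, and carries the wooden handle. Starts on the table left of the cooker, yaw within 0.8 rad.
- griddle_grip (a point): Centre of the griddle's wooden handle, right above its centre, 92 mm above its underside. The handle is a bar 15 mm wide (griddle x), 70 mm long (griddle y), 22 mm high; pinch it across its 15 mm from above. The weight hangs straight below.
- knob: The black dial: a disc 53 mm across, its top 12 mm above the panel, with an upright grip bar 50 mm long, 13 mm thick, top 44 mm above the panel (136 mm above the table). Origin: on its vertical axis at the panel's top. Its x axis runs along the bar to the end with the white pointer line, parallel to the cooker's x at joint 0. Pinch the bar from above across its thickness.
- knob_grip (a point): Middle of the dial's grip bar, on the dial axis, 30 mm above the panel (122 mm above the table).
- dial (a joint): Dial angle, rad: 0 is off, grows anticlockwise seen from above. Soft clicks (a step of 0.02 to 0.03 N m each) at 0.349, 0.698 (black dots) and 1.047 (60 degrees, red dot); a fourth at 1.396, near the stop at 1.54, is too far. A spring (about 0.1 N m at the third click, 0.12 just beyond) drives it back to 0 when released; the clicks do not hold it.
- bowl: Bystander: loose white bowl, 110 mm across, 60 mm high, far left. Origin: centre of its underside.
- oil_jar: Bystander: loose amber jar with red cap, 60 mm across, 100 mm high, right of the cooker. Origin: centre of its underside.
There are look-alikes about, which are no part of the job. Of the things shaped like the griddle, the steel one is meant.

How it is judged:
By the outcome, as a careful person would: the job done as asked, in the order asked, and still so for the second after the job is handed in, while the arm keeps its last pose, push and grip.
It also fails if it takes over 58 s, if anything falls off the work surface, if the arm or the gripper's body presses on something with over 40 N, if the wrist force passes 120 N, or if a joint passes its speed limit or range.

## Working session

There is one attempt and no reset: what is moved stays moved. The work goes in short steps, Python scripts to look and compute and a tool call to move; the robot and the scene stay as the last step left them, time stands still between calls to the robot, and variables do not carry over. Pictures are saved under pics/ and viewed, about 8 in all and at most 12, crops included, and the job is handed in when it is done.

Besides the shell and the picture viewer there is one more tool, called after "Emit:" as name([rows], argument=value, ...), one row to a line, values as JSON. play_rows: Moves the arm, as the interface text tells. Its arguments: {"type":"object","properties":{"motion":{"type":"array","items":{"type":"object","properties":{"fingers":{"type":"number"},"translation":{"type":"array","items":{"type":"number"}},"roll":{"type":"number"}}}}},"required":["motion"]}

```bash
ls; mkdir -p pics; cat > h.py <<'E'
import numpy as np, cv2
from workcell import bot
def shot(n,f=None):
    c=bot.camera(n)
    im=cv2.cvtColor(c["pixels"],cv2.COLOR_RGB2BGR)
    if f: cv2.imwrite("pics/"+f,im)
    np.savez("cam_%s.npz"%n,im=im,K=c["intrinsics"],T=c["world_to_cam"])
    return im,np.array(c["intrinsics"]),np.array(c["world_to_cam"])
def load(n):
    d=np.load("cam_%s.npz"%n); return d["im"],d["K"],d["T"]
def ray(K,T,uv,z):
    d=T[:3,:3].T@np.linalg.inv(K)@np.array([uv[0],uv[1],1.]); o=-T[:3,:3].T@T[:3,3]
    return o+d*(z-o[2])/d[2]
def proj(K,T,p):
    q=K@(T[:3,:3]@np.array(p)+T[:3,3]); return q[:2]/q[2]
E
python3 - <<'E'
from h import *
print(bot.get_obs())
for n in("scene","side","wrist"):
    im,K,T=shot(n,n+"0.png"); print(n,K[0,0],-T[:3,:3].T@T[:3,3],T[2,:3])
E
```

```text
pics
{'clock': 0.0, 'joint_pos': array([-7.06142531e-06,  2.41398873e-01,  3.70126341e-03,  1.33519526e+00,
       -3.37415359e-05,  1.57080101e+00]), 'joint_vel': array([ 0.00029389, -0.00068501, -0.00124158, -0.00033752,  0.00073696,
        0.00036708]), 'tau': array([ 5.50268451e-04, -3.72315860e+01,  2.52406776e+01,  1.67737965e-02,
        2.29149265e-05,  1.14679995e-05]), 'eef_pos': array([ 4.99311211e-01, -1.45255895e-05,  2.07911290e-01]), 'tool_rot': array([ 9.99999450e-01, -5.85613909e-06, -1.04827238e-03,  1.68695138e-05]), 'ft_force': array([-0.43678071,  0.02883215,  0.39228681]), 'ft_torque': array([ 0.05485992,  0.00894189, -0.05988301]), 'grip_width': 0.08548507927907883}
scene 506.2419733904495 [ 0.87258277 -0.54030629  1.21406755] [-0.34978554  0.39076627 -0.85144101]
side 416.32481760465447 [-0.25887508  0.77746989  0.92559013] [ 0.52321789 -0.60866699 -0.59646252]
wrist 331.32358842803507 [0.49844957 0.08391845 0.37335688] [-0.00119271 -0.32521328 -0.94563994]
```

View pics/scene0.png

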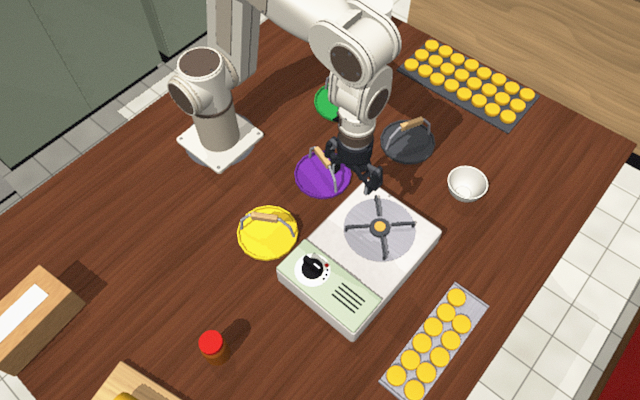

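View pics/side0.png

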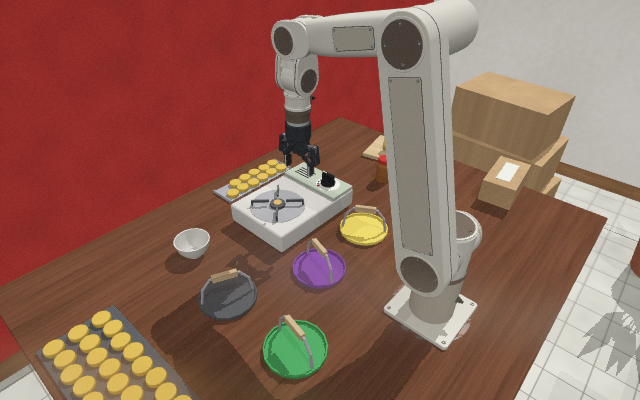

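The scene picture shows four griddle shapes: steel (408,140), purple (322,175), yellow (268,233) and green (328,102). By the description I choose the dark steel one, which is at (229,295) in the side view. The burner is at about (380,227) and the dial at (312,267).

```bash
python3 - <<'E'
from h import *
def mask(n,box):
    im,K,T=load(n); x0,y0,x1,y1=box
    hsv=cv2.cvtColor(im,cv2.COLOR_BGR2HSV)[y0:y1,x0:x1]
    return im,K,T,hsv
# handle wood
R=[]
for n,box in(("scene",(380,112,440,145)),("side",(200,262,250,290))):
    im,K,T,h=mask(n,box)
    m=((h[...,0]>8)&(h[...,0]<25)&(h[...,1]>70)&(h[...,2]>150)).astype(np.uint8)
    k,l,s,c=cv2.connectedComponentsWithStats(m); i=1+np.argmax(s[1:,4]); 
    uv=c[i]+box[:2]; print(n,s[i],uv,ray(K,T,uv,.095))
    ys,xs=np.nonzero(l==i); r=cv2.minAreaRect(np.stack([xs,ys],1).astype(np.float32)); b=cv2.boxPoints(r)+box[:2]
    P=np.array([ray(K,T,p,.098) for p in b]); e=[P[1]-P[0],P[2]-P[1]]; v=max(e,key=np.linalg.norm); print(' len',np.linalg.norm(e[0]),np.linalg.norm(e[1]),'dir',np.degrees(np.arctan2(v[1],v[0])))
    R.append((K@T[:3],uv))
X=cv2.triangulatePoints(R[0][0],R[1][0],R[0][1],R[1][1]);print('handle',(X[:3]/X[3]).T)
# cooker: burner head orange, green panel
for n,bb,pb in(("scene",(365,212,395,240),(260,230,390,345)),("side",(265,192,290,212),(280,155,360,200))):
    im,K,T,h=mask(n,bb)
    m=((h[...,0]>8)&(h[...,0]<28)&(h[...,1]>90)&(h[...,2]>120)).astype(np.uint8)
    k,l,s,c=cv2.connectedComponentsWithStats(m); i=1+np.argmax(s[1:,4]);print(n,'burner',s[i],ray(K,T,c[i]+bb[:2],.095))
    im,K,T,h=mask(n,pb)
    m=((h[...,0]>32)&(h[...,0]<75)&(h[...,1]>18)&(h[...,2]>190)).astype(np.uint8)
    m=cv2.morphologyEx(m,cv2.MORPH_CLOSE,np.ones((3,3)))
    k,l,s,c=cv2.connectedComponentsWithStats(m); i=1+np.argmax(s[1:,4])
    ys,xs=np.nonzero(l==i); P=np.array([ray(K,T,(x+pb[0],y+pb[1]),.092)[:2] for x,y in zip(xs,ys)])
    r=cv2.minAreaRect((P*1000).astype(np.float32)); print(n,'panel',s[i],r,cv2.boxPoints(r).round())
im,_,_=load("scene")
cv2.imwrite("pics/c1.png",np.hstack([cv2.resize(im[100:200,290:440],None,fx=2.6,fy=2.6,interpolation=2),cv2.resize(im[210:310,265:415],None,fx=2.6,fy=2.6,interpolation=2)]))
E
```

```text
scene [20  5 23 13 98] [410.3877551  122.14285714] [0.44145659 0.35066579 0.095     ]
 len 0.07046126010473466 0.022531909226723837 dir 66.8152685952065
side [11  7 26 10 90] [223.58888889 273.04444444] [0.45236845 0.34795773 0.095     ]
 len 0.06823932238311976 0.014715029955579079 dir -114.42300811532625
handle [[0.44481609 0.34876724 0.09989127]]
scene burner [  9   9  12  11 105] [0.57933476 0.02179427 0.095     ]
scene panel [  17   10  105   93 3222] ((578.0267333984375, -180.48468017578125), (105.29440307617188, 241.79600524902344), 89.3212661743164) [[ 457. -232.]
 [ 698. -235.]
 [ 700. -129.]
 [ 458. -126.]]
side burner [ 8  7  9  6 37] [0.57945159 0.02456311 0.095     ]
side panel [  5   8  66  35 574] ((577.4828491210938, -175.27197265625), (97.95800018310547, 237.9134063720703), 89.60345458984375) [[ 458. -223.]
 [ 696. -225.]
 [ 697. -127.]
 [ 459. -125.]]
```

View pics/c1.png

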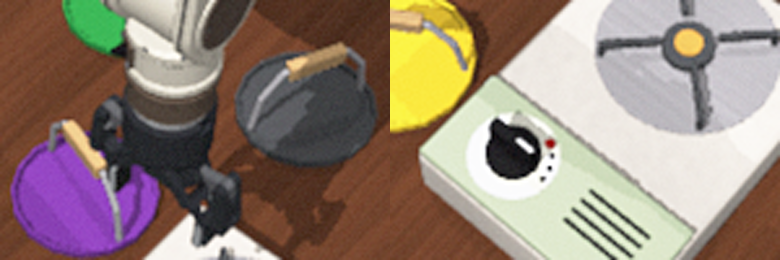

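The crop confirms the dark steel griddle, with its wooden handle at crop (317,63). The dial is at crop (513,150), with the red dot at (550,143). I'll move above the handle.

Emit:
play_rows([
  {"translation": [-2,-10,0],"roll": 7,"fingers": -1},
  {"translation": [-3,-18,0],"roll": 14,"fingers": -1},
  {"translation": [-5.3,-34.9,0],"roll": 24,"fingers": -1},
  {"translation": [-5.3,-34.9,0],"roll": 24,"fingers": -1},
  {"translation": [-5.3,-34.9,0],"roll": 24,"fingers": -1},
  {"translation": [-5.3,-34.9,0],"roll": 24,"fingers": -1},
  {"translation": [-5.3,-34.9,0],"roll": 24,"fingers": -1},
  {"translation": [-5.3,-34.9,0],"roll": 24,"fingers": -1},
  {"translation": [-5.3,-34.9,0],"roll": 24,"fingers": -1},
  {"translation": [-5.3,-34.9,0],"roll": 24,"fingers": -1},
  {"translation": [-5.3,-34.9,0],"roll": 24,"fingers": -1},
  {"translation": [-5.3,-34.9,0],"roll": 24,"fingers": -1},
  {"translation": [-5.3,-34.9,0],"roll": 24,"fingers": -1},
  {"translation": [-5.3,-34.9,0],"roll": 24,"fingers": -1},
])

```text
clock: 1.32
eef_pos: [0.4474, 0.3476, 0.2089]
tool_rot: [0.978, -0.209, -0.0, 0.0]
ft_force: [-0.7, 0.8, 0.5]
grip_width: 0.0859
```

```bash
cat > hand.py <<'E'
from h import *
from scipy.spatial.transform import Rotation as Ro
o=bot.get_obs(); Rm=Ro.from_quat(o["tool_rot"]).as_matrix(); p=o["eef_pos"]; print(p,'tool x',np.degrees(np.arctan2(Rm[1,0],Rm[0,0])),'tilt',np.degrees(np.arccos(-Rm[2,2])),o["ft_force"])
im,K,T=shot("wrist","w1.png")
h=cv2.cvtColor(im,cv2.COLOR_BGR2HSV)
m=((h[...,0]>8)&(h[...,0]<25)&(h[...,1]>70)&(h[...,2]>150)).astype(np.uint8)
k,l,s,c=cv2.connectedComponentsWithStats(m)
for i in range(1,k):
    if s[i,4]<300: continue
    ys,xs=np.nonzero(l==i); P=np.array([ray(K,T,(x,y),.103)[:2] for x,y in zip(xs,ys)])*1000
    r=cv2.minAreaRect(P.astype(np.float32)); print(s[i],c[i],r)
    d=np.append(np.array(r[0])/1000,.103)-p; print(' tool shift mm',(Rm.T@d)*1000)
E
python3 hand.py
```

```text
[0.44737743 0.34757656 0.20890665] tool x -24.118807114975464 tilt 0.020939184177764584 [-0.68741967  0.84094226  0.51187701]
[ 301  141   19   78 1283] [309.57365549 178.94544037] ((445.81622314453125, 351.8043212890625), (68.5652847290039, 14.121929168701172), 64.24274444580078)
 tool shift mm [ -3.15497985  -3.25934351 105.90539297]
[ 34 280  71  24 873] [ 69.34135166 291.64146621] ((189.22647094726562, 344.9146423339844), (13.791875839233398, 69.86355590820312), 78.3689956665039)
 tool shift mm [-234.52914103  107.87915079  105.94050845]
```

View pics/w1.png

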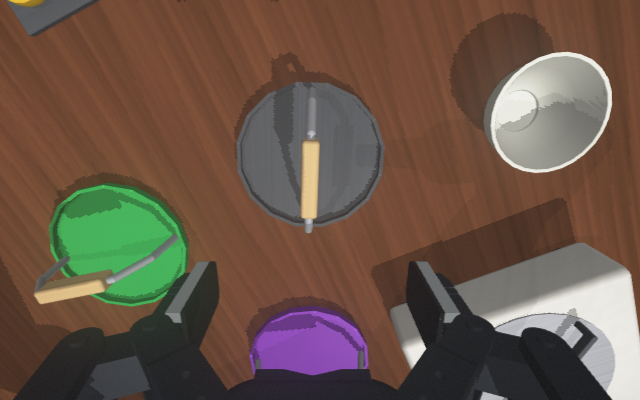

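The wrist view shows the steel griddle's handle at (310,180), clear of the bowl at (550,110). I'll correct by about 3 mm, descend and grip.

Emit:
play_rows([
  {"translation": [-0.3,-0.3,2],"roll": 1.7,"fingers": -1},
  {"translation": [-0.3,-0.3,5],"roll": 1.7,"fingers": -1},
  {"translation": [-0.3,-0.3,8],"roll": 1.7,"fingers": -1},
  {"translation": [-0.3,-0.3,10],"roll": 1.7,"fingers": -1},
  {"translation": [-0.3,-0.3,11.5],"roll": 1.7,"fingers": -1},
  {"translation": [-0.3,-0.3,12.2],"roll": 1.7,"fingers": -1},
  {"translation": [-0.3,-0.3,12.2],"roll": 1.7,"fingers": -1},
  {"translation": [-0.3,-0.3,12.2],"roll": 1.7,"fingers": 1},
  {"translation": [-0.3,-0.3,12.2],"roll": 1.7,"fingers": 1},
  {"translation": [-0.3,-0.3,12.2],"roll": 1.7,"fingers": 1},
  {"translation": [-0.3,-0.3,12.2],"roll": 1.7,"fingers": 1},
  {"translation": [-0.3,-0.3,12.2],"roll": 1.7,"fingers": 1},
  {"translation": [-0.3,-0.3,12.2],"roll": 1.7,"fingers": 1},
  {"translation": [-0.3,-0.3,12.2],"roll": 1.7,"fingers": 1},
  {"translation": [-0.3,-0.3,12.2],"roll": 1.7,"fingers": 1},
  {"translation": [-0.3,-0.3,12.2],"roll": 1.7,"fingers": 1},
  {"translation": [-0.3,-0.3,12.2],"roll": 1.7,"fingers": 1},
  {"translation": [-0.3,-0.3,12.2],"roll": 1.7,"fingers": 1},
])

```text
clock: 2.87
eef_pos: [0.4454, 0.3529, 0.0867]
tool_rot: [0.975, -0.222, -0.0, 0.0]
ft_force: [0.0, -0.3, -0.3]
grip_width: -0.0
```

The gripper closed on nothing (width 0), so I'll look.

```bash
python3 - <<'E'
from h import *
a,_,_=shot("side");b,_,_=shot("wrist")
cv2.imwrite("pics/m.png",np.hstack([cv2.resize(a[210:340,150:300],(400,347)),cv2.resize(b,(400,347))]))
print(bot.get_obs()["grip_width"],bot.get_obs()["eef_pos"])
E
```

```text
3.590376616384281e-05 [0.44545438 0.35294352 0.08673941]
```

View pics/m.png

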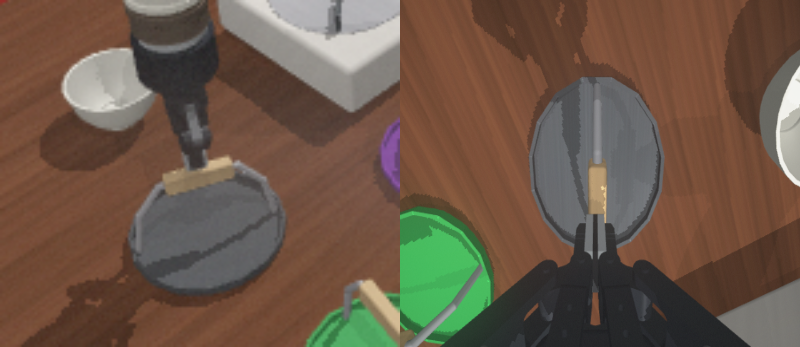

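```bash
python3 - <<'E'
from h import *
p=bot.get_obs()["eef_pos"]
out=[]
for n,(x0,y0,x1,y1) in(("side",(190,240,250,310)),("wrist",(250,130,390,280)),("scene",(380,90,440,160))):
    im,K,T=load(n) if n!="scene" else shot("scene")
    f=400//(x1-x0)if n!="wrist" else 2; f=min(f,4)
    c=cv2.resize(im[y0:y1,x0:x1],None,fx=f,fy=f,interpolation=cv2.INTER_CUBIC)
    for dz,col in((0,(0,0,255)),(-.014,(0,255,0)),(.05,(255,0,0))):
        q=proj(K,T,p+[0,0,dz]); print(n,dz,q); cv2.circle(c,tuple(int(v) for v in (q-[x0,y0])*f),3,col,-1)
    out.append(cv2.copyMakeBorder(c,0,300-c.shape[0],0,0,0) if c.shape[0]<=300 else c[:300])
cv2.imwrite("pics/m2.png",np.hstack(out))
E
```

```text
side 0 [224.10289872 277.43896746]
side -0.014 [224.74044711 281.006772  ]
side 0.05 [221.74673741 264.25357935]
wrist 0 [313.94650107 240.85959797]
wrist -0.014 [313.81685937 230.14249163]
wrist 0.05 [314.61524155 296.14244684]
scene 0 [411.56978121 124.25605872]
scene -0.014 [410.85774705 127.41418003]
scene 0.05 [414.21064055 112.54292097]
```

View pics/m2.png

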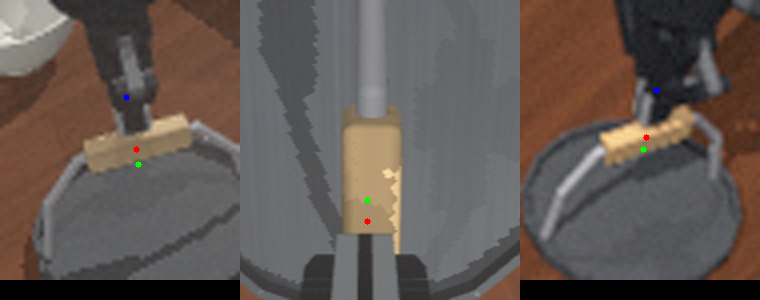

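```bash
python3 - <<'E'
from h import *
from scipy.spatial.transform import Rotation as Ro
_,K,T=load("wrist"); o=bot.get_obs(); R=Ro.from_quat(o["tool_rot"]).as_matrix();p=o["eef_pos"]
print('joint',o["joint_pos"],'F',o["ft_force"],o["ft_torque"],'w',o["grip_width"])
for v in([0,-11,14],[0,-11,0],[0,-11,-16],[0,-11,-23],[43,-11,1],[-43,-11,1],[43,-11,-12],[43,-11,-25]): print(v,proj(K,T,p+R@np.array(v)/1000).round(1))
E
```

```text
joint [ 6.70058335e-01  4.52779875e-01 -1.72349013e-02  1.10086314e+00
  1.97023493e-05  2.68938934e+00] F [-0.37294808 -0.21184867  0.59443809] [0.00370831 0.03515747 0.04071856] w -3.1838527697062956e-05
[0, -11, 14] [313.9 212.9]
[0, -11, 0] [314.  222.6]
[0, -11, -16] [314.2 235.5]
[0, -11, -23] [314.3 242. ]
[43, -11, 1] [392.8 221.9]
[-43, -11, 1] [235.2 221.8]
[43, -11, -12] [398.6 232.1]
[43, -11, -25] [405.5 244. ]
```

The images show the real fingertips about 30 mm higher than the reported TCP implies. They sit on top of the handle in all three views, and the open jaw spans 193 px in the wrist image against a predicted 158 px. I'll open, go 3.2 cm lower and grip again.

Emit:
play_rows([
  {"translation": [0,0,-1],"roll": 0,"fingers": -1},
  {"translation": [0,0,-1],"roll": 0,"fingers": -1},
  {"translation": [0,0,-1],"roll": 0,"fingers": -1},
  {"translation": [0,0,-1],"roll": 0,"fingers": -1},
  {"translation": [0,0,-1],"roll": 0,"fingers": -1},
  {"translation": [0,0,-1],"roll": 0,"fingers": -1},
  {"translation": [0,0,-1],"roll": 0,"fingers": -1},
  {"translation": [0,0,0],"roll": 0,"fingers": -1},
  {"translation": [0,0,1.2],"roll": 0,"fingers": -1},
  {"translation": [0,0,2.4],"roll": 0,"fingers": -1},
  {"translation": [0,0,3.2],"roll": 0,"fingers": -1},
  {"translation": [0,0,3.2],"roll": 0,"fingers": 1},
  {"translation": [0,0,3.2],"roll": 0,"fingers": 1},
  {"translation": [0,0,3.2],"roll": 0,"fingers": 1},
  {"translation": [0,0,3.2],"roll": 0,"fingers": 1},
  {"translation": [0,0,3.2],"roll": 0,"fingers": 1},
  {"translation": [0,0,3.2],"roll": 0,"fingers": 1},
  {"translation": [0,0,3.2],"roll": 0,"fingers": 1},
  {"translation": [0,0,3.2],"roll": 0,"fingers": 1},
  {"translation": [0,0,3.2],"roll": 0,"fingers": 1},
])

```text
clock: 4.68
eef_pos: [0.4464, 0.3532, 0.0557]
tool_rot: [0.975, -0.223, 0.001, -0.001]
ft_force: [1.6, -0.9, 3.8]
grip_width: 0.0138
```

Gripped at 13.8 mm. Now lifting.

Emit:
play_rows([
  {"translation": [0,0,-0.5],"roll": 0,"fingers": 1},
  {"translation": [0,0,-1],"roll": 0,"fingers": 1},
  {"translation": [0,0,-2],"roll": 0,"fingers": 1},
  {"translation": [0,0,-3.5],"roll": 0,"fingers": 1},
  {"translation": [0,0,-5],"roll": 0,"fingers": 1},
  {"translation": [0,0,-7],"roll": 0,"fingers": 1},
  {"translation": [0,0,-9],"roll": 0,"fingers": 1},
  {"translation": [0,0,-11],"roll": 0,"fingers": 1},
  {"translation": [0,0,-13],"roll": 0,"fingers": 1},
  {"translation": [0,0,-14.5],"roll": 0,"fingers": 1},
  {"translation": [0,0,-15],"roll": 0,"fingers": 1},
  {"translation": [0,0,-15],"roll": 0,"fingers": 1},
  {"translation": [0,0,-15],"roll": 0,"fingers": 1},
])

```text
clock: 5.77
eef_pos: [0.4449, 0.3526, 0.2039]
tool_rot: [0.975, -0.222, -0.001, 0.001]
ft_force: [0.2, -0.8, -7.7]
grip_width: 0.0138
```

```bash
python3 - <<'E'
from h import *
a,_,_=shot("side","s2.png");b,_,_=shot("wrist","w2.png");shot("scene","sc2.png")
cv2.imwrite("pics/l.png",np.hstack([cv2.resize(a[180:340,150:310],(400,400)),cv2.resize(b,None,fx=.625,fy=.625)[:, :][:400] if 0 else cv2.copyMakeBorder(cv2.resize(b,(400,250)),0,150,0,0,0)]))
o=bot.get_obs();print(o["eef_pos"],o["ft_force"],o["ft_torque"],o["grip_width"])
E
```

```text
[0.44450265 0.35228371 0.20298456] [ 0.42097555  1.17437563 -7.32822643] [-0.00268151  0.0101289  -0.01454264] 0.01415369582428682
```

View pics/l.png

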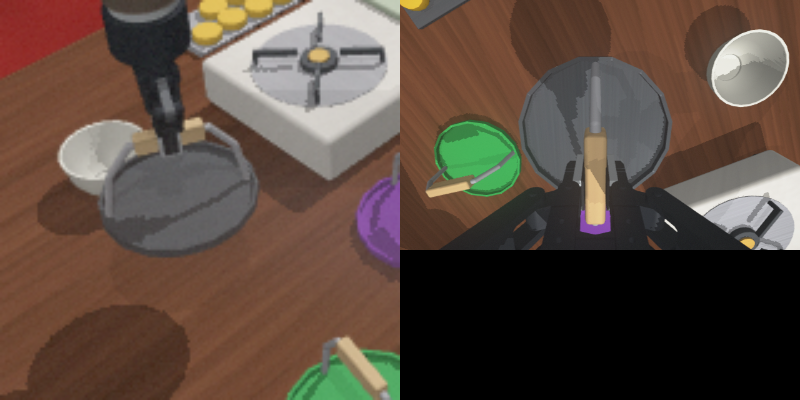

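The griddle lifted level; it weighs about 7.5 N and the moment is near zero. I'll carry it above the burner.

Emit:
play_rows([
  {"translation": [0.3,0.3,0],"roll": 0,"fingers": 1},
  {"translation": [1,0.9,0],"roll": 0,"fingers": 1},
  {"translation": [2.1,1.9,0],"roll": 0,"fingers": 1},
  {"translation": [3.6,3.2,0],"roll": 0,"fingers": 1},
  {"translation": [5.4,4.8,0],"roll": 0,"fingers": 1},
  {"translation": [7.4,6.6,0],"roll": 0,"fingers": 1},
  {"translation": [9.5,8.5,0],"roll": 0,"fingers": 1},
  {"translation": [11.7,10.5,0],"roll": 0,"fingers": 1},
  {"translation": [13.9,12.5,0],"roll": 0,"fingers": 1},
  {"translation": [16,14.4,0],"roll": 0,"fingers": 1},
  {"translation": [18,16.2,0],"roll": 0,"fingers": 1},
  {"translation": [20,18,0],"roll": 0,"fingers": 1},
  {"translation": [22,19.7,0],"roll": 0,"fingers": 1},
  {"translation": [23.7,21.3,0],"roll": 0,"fingers": 1},
  {"translation": [25,22.5,0],"roll": 0,"fingers": 1},
  {"translation": [25.9,23.3,0],"roll": 0,"fingers": 1},
  {"translation": [26.4,23.7,0],"roll": 0,"fingers": 1},
  {"translation": [26.4,23.7,0],"roll": 0,"fingers": 1},
  {"translation": [26.4,23.7,0],"roll": 0,"fingers": 1},
  {"translation": [26.4,23.7,0],"roll": 0,"fingers": 1},
])

```text
clock: 7.58
eef_pos: [0.5801, 0.0259, 0.2047]
tool_rot: [0.975, -0.222, -0.0, -0.0]
ft_force: [-0.1, 0.4, -7.3]
grip_width: 0.0138
```

```bash
cat > gr.py <<'E'
# griddle outline: dark grey low-saturation blob -> ellipse-ish; outermost rim points on plane z
import sys
from h import *
z=float(sys.argv[1]); views=[]
o=bot.get_obs();print(o["eef_pos"],o["ft_force"],o["grip_width"])
for n,(x0,y0,x1,y1) in(("scene",(320,150,440,270)),("side",(215,150,340,235))):
    im,K,T=shot(n,n+sys.argv[2]+".png")
    views.append(cv2.resize(im[y0:y1,x0:x1],None,fx=3,fy=3,interpolation=2))
h=max(v.shape[0] for v in views)
cv2.imwrite("pics/g%s.png"%sys.argv[2],np.hstack([cv2.copyMakeBorder(v,0,h-v.shape[0],0,0,0) for v in views]))
E
python3 gr.py .148 a
```

```text
[0.58013557 0.02593701 0.20471671] [-0.08223227  0.36574907 -7.31361994] 0.013814158560736624
```

View pics/ga.png

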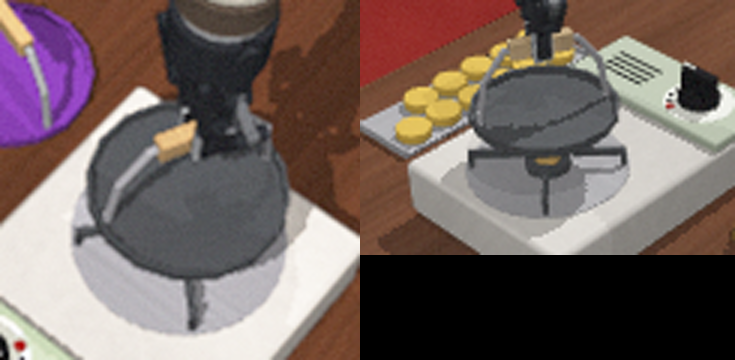

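```bash
cat > fit.py <<'E'
import sys
from h import *
from scipy.optimize import least_squares
def fit(z,ranges,rim=.0):
    A=[]
    for n,c0,c1,r0,r1,bars in ranges:
        im,K,T=load(n); g=cv2.cvtColor(im,cv2.COLOR_BGR2GRAY); P=[]
        for c in range(c0,c1):
            if any(a<=c<=b for a,b in bars): continue
            col=(g[r0:r1,c]<115).astype(int); rr=np.nonzero(col)[0]
            if len(rr): P.append(ray(K,T,(c,r0+rr.max()+.5),z)[:2])
        P=np.array(P); f=lambda q:np.hypot(P[:,0]-q[0],P[:,1]-q[1])-.080
        s=least_squares(f,P.mean(0)+[ -.03,.03] if n=="scene" else P.mean(0)+[.04,-.03],loss="soft_l1",f_scale=.002)
        print(n,len(P),s.x.round(4),'med res mm',(np.median(abs(f(s.x)))*1e3).round(2),(f(s.x)*1e3).round(0)[::4]); A.append(s.x)
    print('mean',np.mean(A,0))
if __name__=="__main__":
    fit(.148,[("scene",358,408,200,244,[(380,388)]),("side",258,298,180,202,[])])
E
python3 fit.py
```

```text
scene 41 [0.5775 0.0267] med res mm 0.7 [-0.  1.  0.  0. -0. -0.  0. -2. -1.  1.  1.]
side 40 [0.5764 0.016 ] med res mm 5.31 [16.  9.  2. -2. -5. -6. -4. -1.  4. 11.]
mean [0.57695188 0.02136467]
```

The scene fit puts the griddle at (0.5775, 0.0267) and the burner at (0.5793, 0.022). I'll correct by 3 mm and lower to just above the bars.

Emit:
play_rows([
  {"translation": [0.2,0.2,0.4],"roll": 0,"fingers": 1},
  {"translation": [0.2,0.2,1],"roll": 0,"fingers": 1},
  {"translation": [0.2,0.2,1.6],"roll": 0,"fingers": 1},
  {"translation": [0.2,0.2,2.2],"roll": 0,"fingers": 1},
  {"translation": [0.2,0.2,2.8],"roll": 0,"fingers": 1},
  {"translation": [0.2,0.2,3.3],"roll": 0,"fingers": 1},
  {"translation": [0.2,0.2,3.6],"roll": 0,"fingers": 1},
  {"translation": [0.2,0.2,3.8],"roll": 0,"fingers": 1},
  {"translation": [0.2,0.2,3.8],"roll": 0,"fingers": 1},
  {"translation": [0.2,0.2,3.8],"roll": 0,"fingers": 1},
])

```text
clock: 8.52
eef_pos: [0.5816, 0.0222, 0.1669]
tool_rot: [0.975, -0.222, 0.0, -0.0]
ft_force: [0.0, -0.5, -6.7]
grip_width: 0.0139
```

Emit:
play_rows([
  {"translation": [0,0,0.1],"roll": 0,"fingers": 1},
  {"translation": [0,0,0.2],"roll": 0,"fingers": 1},
  {"translation": [0,0,0.2],"roll": 0,"fingers": 1},
  {"translation": [0,0,0.3],"roll": 0,"fingers": 1},
  {"translation": [0,0,0.3],"roll": 0,"fingers": 1},
  {"translation": [0,0,0.3],"roll": 0,"fingers": 1},
])

```text
clock: 9.02
eef_pos: [0.5815, 0.0223, 0.1638]
tool_rot: [0.975, -0.222, -0.0, 0.0]
ft_force: [-0.1, -0.2, -7.3]
grip_width: 0.0142
```

Emit:
play_rows([
  {"translation": [0,0,0.1],"roll": 0,"fingers": 1},
  {"translation": [0,0,0.15],"roll": 0,"fingers": 1},
  {"translation": [0,0,0.2],"roll": 0,"fingers": 1},
  {"translation": [0,0,0.25],"roll": 0,"fingers": 1},
  {"translation": [0,0,0.25],"roll": 0,"fingers": 1},
  {"translation": [0,0,0.25],"roll": 0,"fingers": 1},
])

```text
clock: 9.52
eef_pos: [0.5815, 0.0223, 0.1613]
tool_rot: [0.975, -0.222, -0.0, 0.0]
ft_force: [-0.2, -0.0, -6.8]
grip_width: 0.0141
```

Emit:
play_rows([
  {"translation": [0,0,0.05],"roll": 0,"fingers": 1},
  {"translation": [0,0,0.1],"roll": 0,"fingers": 1},
  {"translation": [0,0,0.1],"roll": 0,"fingers": 1},
  {"translation": [0,0,0.1],"roll": 0,"fingers": 1},
])

```text
clock: 9.85
eef_pos: [0.5816, 0.0222, 0.1607]
tool_rot: [0.975, -0.222, 0.0, -0.0]
ft_force: [-0.1, -0.0, -5.2]
grip_width: 0.0136
```

Emit:
play_rows([
  {"translation": [0,0,0.05],"roll": 0,"fingers": 1},
  {"translation": [0,0,0.1],"roll": 0,"fingers": 1},
  {"translation": [0,0,0.1],"roll": 0,"fingers": 1},
  {"translation": [0,0,0.1],"roll": 0,"fingers": 1},
])

```text
clock: 10.18
eef_pos: [0.5817, 0.0222, 0.1607]
tool_rot: [0.975, -0.222, 0.001, -0.0]
ft_force: [-4.9, -0.7, 5.1]
grip_width: 0.0138
```

```bash
python3 gr.py .105 b; python3 - <<'E'
from fit import *
fit(.105,[("scene",356,404,210,262,[(378,390)])])
E
```

```text
[0.58168427 0.02216642 0.16066831] [-4.87950793 -0.70674604  5.14525913] 0.013765850225522364
scene 35 [0.5789 0.0222] med res mm 0.69 [ 1. -0.  1. -1.  0.  1. -1.  0.  1.]
mean [0.57894634 0.02221205]
```

View pics/gb.png

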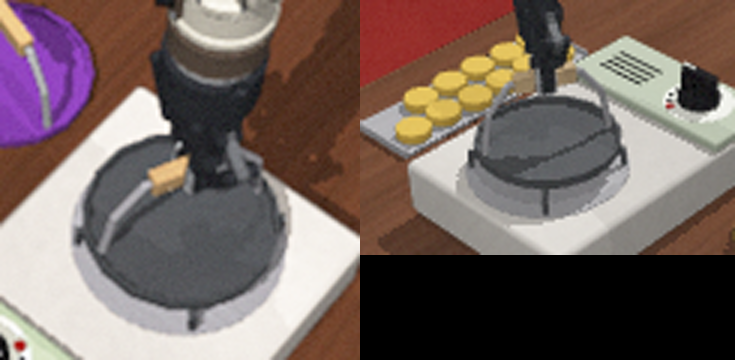

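The griddle sits level and centred: the fit gives (0.5789, 0.0222) against the burner at (0.5793, 0.0218). I'll release and rise.

Emit:
play_rows([
  {"translation": [0,0,0],"roll": 0,"fingers": -1},
  {"translation": [0,0,0],"roll": 0,"fingers": -1},
  {"translation": [0,0,0],"roll": 0,"fingers": -1},
  {"translation": [0,0,0],"roll": 0,"fingers": -1},
  {"translation": [0,0,0],"roll": 0,"fingers": -1},
  {"translation": [0,0,0],"roll": 0,"fingers": -1},
  {"translation": [0,0,0],"roll": 0,"fingers": -1},
  {"translation": [0,0,0],"roll": 0,"fingers": -1},
  {"translation": [0,0,-1],"roll": 0,"fingers": -1},
  {"translation": [0,0,-3],"roll": 0,"fingers": -1},
  {"translation": [0,0,-6],"roll": 0,"fingers": -1},
  {"translation": [0,0,-9],"roll": 0,"fingers": -1},
  {"translation": [0,0,-9],"roll": 0,"fingers": -1},
  {"translation": [0,0,-9],"roll": 0,"fingers": -1},
])

```text
clock: 11.45
eef_pos: [0.5831, 0.0223, 0.2526]
tool_rot: [0.975, -0.222, 0.003, -0.001]
ft_force: [-0.4, 0.0, -0.1]
grip_width: 0.0852
```

Emit:
play_rows([
  {"translation": [0.8,4,0],"roll": 7,"fingers": -1},
  {"translation": [1.5,8,0],"roll": 14,"fingers": -1},
  {"translation": [2.3,12,0],"roll": 21,"fingers": -1},
  {"translation": [3,16,0],"roll": 28,"fingers": -1},
  {"translation": [3.5,18.5,0],"roll": 35,"fingers": -1},
  {"translation": [3.8,20.4,0],"roll": 42,"fingers": -1},
  {"translation": [3.8,20.4,0],"roll": 49,"fingers": -1},
  {"translation": [3.8,20.4,0],"roll": 56,"fingers": -1},
  {"translation": [3.8,20.4,0],"roll": 63,"fingers": -1},
  {"translation": [3.8,20.4,0],"roll": 64.3,"fingers": -1},
  {"translation": [3.8,20.4,0],"roll": 64.3,"fingers": -1},
  {"translation": [3.8,20.4,0],"roll": 64.3,"fingers": -1},
])

```text
clock: 12.45
eef_pos: [0.527, -0.1778, 0.2488]
tool_rot: [0.708, -0.706, -0.001, 0.0]
ft_force: [-0.4, 0.1, 0.1]
grip_width: 0.0855
```

```bash
python3 - <<'E'
from h import *
from scipy.spatial.transform import Rotation as Ro
o=bot.get_obs(); R=Ro.from_quat(o["tool_rot"]).as_matrix(); print(o["eef_pos"],np.degrees(np.arctan2(R[1,0],R[0,0])))
im,K,T=shot("wrist","w3.png")
q=proj(K,T,[.529,-.178,.136]);print('pred dial top',q, 'burner',proj(K,T,[.579,.022,.105]))
E
```

```text
[ 0.5269981  -0.17783825  0.24875825] -89.84985048921152
pred dial top [312.31171949 179.26718021] burner [ 93.17853799 116.31125879]
```

View pics/w3.png

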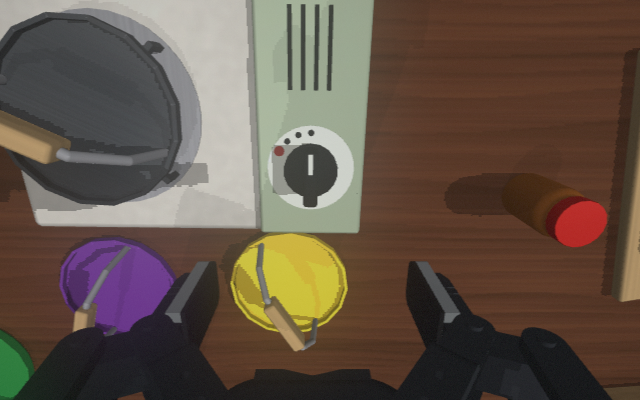

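The wrist view shows the dial at (311,170), its pointer up (+x) and the bar running straight along x. The red dot is at (279,151) and the jar is well clear at (575,220).

```bash
python3 - <<'E'
from h import *
im,K,T=load("wrist"); h=cv2.cvtColor(im,cv2.COLOR_BGR2HSV)
for z in(.092,.0925): print('ring',ray(K,T,(311,167.5),z))
a,b=ray(K,T,(374,2),.092),ray(K,T,(358,232),.092); print(a,b,np.degrees(np.arctan2(*(a-b)[[1,0]])))
a,b=ray(K,T,(290,5),.092),ray(K,T,(290,88),.092); print('slot',np.degrees(np.arctan2(*(a-b)[[1,0]])))
# white pointer line on top of bar
s=im[148:182,300:322]; m=(s.min(2)>170); ys,xs=np.nonzero(m); print(len(xs))
ys+=148;xs+=300; P=np.array([ray(K,T,(x+.0,y),.136)[:2] for x,y in zip(xs,ys)]); print(P.mean(0),P.min(0),P.max(0)); print(xs.min(),xs.max(),ys.min(),ys.max())
g=cv2.cvtColor(im,cv2.COLOR_BGR2GRAY); ys,xs=np.nonzero(g[184:212,295:328]<60)
for r in (196,200,204,206): 
    c=np.nonzero(g[r,295:328]<60)[0]; print(r,c.min()+295 if len(c) else None,c.max()+295 if len(c) else None)
E
```

```text
ring [ 0.52842541 -0.17669352  0.092     ]
ring [ 0.52855187 -0.17669508  0.0925    ]
[ 0.67416921 -0.23027491  0.092     ] [ 0.45775278 -0.22708092  0.092     ] -0.8455403001832534
slot -1.0550581355172046
75
[ 0.54261616 -0.17630786] [ 0.53374707 -0.17769804] [ 0.55050018 -0.17510298]
309 312 155 174
196 None None
200 None None
204 None None
206 None None
```

Emit:
play_rows([
  {"translation": [-0.1,-0.2,3],"roll": 0.7,"fingers": -1},
  {"translation": [-0.1,-0.2,6],"roll": 0.7,"fingers": -1},
  {"translation": [-0.1,-0.2,9],"roll": 0.7,"fingers": -1},
  {"translation": [-0.1,-0.2,11.5],"roll": 0.7,"fingers": -1},
  {"translation": [-0.1,-0.2,13.5],"roll": 0.7,"fingers": -1},
  {"translation": [-0.1,-0.2,14.8],"roll": 0.7,"fingers": -1},
  {"translation": [-0.1,-0.2,15.3],"roll": 0.7,"fingers": -1},
  {"translation": [-0.1,-0.2,15.3],"roll": 0.7,"fingers": -1},
  {"translation": [-0.1,-0.2,15.3],"roll": 0.7,"fingers": -1},
])

```text
clock: 13.25
eef_pos: [0.5297, -0.177, 0.0968]
tool_rot: [-0.703, 0.711, -0.0, 0.0]
ft_force: [-0.7, 1.0, 0.4]
grip_width: 0.0854
```

Emit:
play_rows([
  {"translation": [0,0,0],"roll": 0,"fingers": 1},
  {"translation": [0,0,0],"roll": 0,"fingers": 1},
  {"translation": [0,0,0],"roll": 0,"fingers": 1},
  {"translation": [0,0,0],"roll": 0,"fingers": 1},
  {"translation": [0,0,0],"roll": 0,"fingers": 1},
  {"translation": [0,0,0],"roll": 0,"fingers": 1},
  {"translation": [0,0,0],"roll": 0,"fingers": 1},
  {"translation": [0,0,0],"roll": 0,"fingers": 1},
  {"translation": [0,0,0],"roll": 0,"fingers": 1},
  {"translation": [0,0,0],"roll": 0,"fingers": 1},
])

```text
clock: 14.08
eef_pos: [0.5295, -0.1762, 0.0969]
tool_rot: [-0.703, 0.711, 0.0, 0.001]
ft_force: [-0.7, 4.6, 5.6]
grip_width: 0.0114
```

The dial is gripped. Turning anticlockwise (negative roll) by 60°.

Emit:
play_rows([
  {"translation": [0,0,0],"roll": -4,"fingers": 1},
  {"translation": [0,0,0],"roll": -8,"fingers": 1},
  {"translation": [0,0,0],"roll": -12,"fingers": 1},
  {"translation": [0,0,0],"roll": -16,"fingers": 1},
  {"translation": [0,0,0],"roll": -20,"fingers": 1},
  {"translation": [0,0,0],"roll": -24,"fingers": 1},
  {"translation": [0,0,0],"roll": -28,"fingers": 1},
  {"translation": [0,0,0],"roll": -32,"fingers": 1},
  {"translation": [0,0,0],"roll": -36,"fingers": 1},
  {"translation": [0,0,0],"roll": -40,"fingers": 1},
  {"translation": [0,0,0],"roll": -44,"fingers": 1},
  {"translation": [0,0,0],"roll": -48,"fingers": 1},
  {"translation": [0,0,0],"roll": -52,"fingers": 1},
  {"translation": [0,0,0],"roll": -56,"fingers": 1},
  {"translation": [0,0,0],"roll": -60,"fingers": 1},
  {"translation": [0,0,0],"roll": -60,"fingers": 1},
  {"translation": [0,0,0],"roll": -60,"fingers": 1},
  {"translation": [0,0,0],"roll": -60,"fingers": 1},
])

```text
clock: 15.58
eef_pos: [0.5291, -0.1753, 0.0969]
tool_rot: [0.964, -0.264, -0.0, -0.001]
ft_force: [-1.5, 6.5, 7.2]
grip_width: 0.0114
```

```bash
python3 - <<'E'
from h import *
from scipy.spatial.transform import Rotation as Ro
o=bot.get_obs(); R=Ro.from_quat(o["tool_rot"]).as_matrix(); print(o["eef_pos"],np.degrees(np.arctan2(R[1,0],R[0,0])),o["ft_force"],o["ft_torque"],o["grip_width"])
w,K,T=shot("wrist","w4.png"); s,_,_=shot("side","s4.png"); c,_,_=shot("scene","sc4.png")
a=cv2.resize(w[130:330,210:410],(400,400),interpolation=2)
b=cv2.resize(c[150:310,270:430],(400,400),interpolation=2)
cv2.imwrite("pics/t.png",np.hstack([a,b]))
print('axis .092',proj(K,T,[.5288,-.177,.092]),'.136',proj(K,T,[.5288,-.177,.136]))
E
```

```text
[ 0.52910045 -0.17532412  0.09685359] -30.65510120111053 [-1.54438521  6.52248604  7.1777163 ] [ 1.45249296  0.39716784 -0.10357629] 0.01137204217790238
axis .092 [314.83682836 239.393281  ] .136 [315.48641009 283.83159684]
```

View pics/t.png

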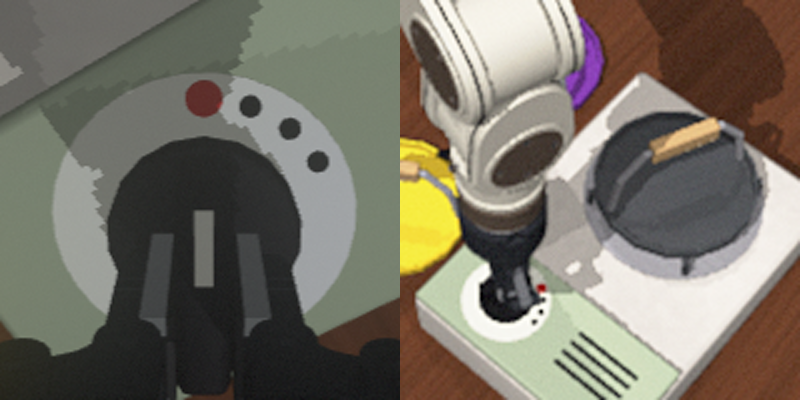

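The pointer line (204,250) is aimed straight at the red dot (204,98). The moment of -0.10 N m matches the third click, and the griddle sits on the bars. A short hold and a numeric check, then I hand in.

Emit:
play_rows([
  {"translation": [0,0,0],"roll": 0,"fingers": 1},
  {"translation": [0,0,0],"roll": 0,"fingers": 1},
  {"translation": [0,0,0],"roll": 0,"fingers": 1},
  {"translation": [0,0,0],"roll": 0,"fingers": 1},
])

```text
clock: 16.07
eef_pos: [0.5291, -0.1753, 0.0969]
tool_rot: [0.964, -0.264, -0.0, -0.001]
ft_force: [-1.6, 6.9, 6.5]
grip_width: 0.0114
```

```bash
python3 - <<'E'
from fit import *
fit(.105,[("scene",356,404,210,262,[(378,390)])])
im,K,T=shot("wrist"); ax=np.array([.5288,-.177])
h=cv2.cvtColor(im,cv2.COLOR_BGR2HSV)
s=h[150:215,280:340]; ys,xs=np.nonzero(((s[...,0]<8)|(s[...,0]>172))&(s[...,1]>120)); r=ray(K,T,(xs.mean()+280,ys.mean()+150),.092)[:2]-ax
p1,p2=[ray(K,T,p,.136)[:2] for p in((312,272.5),(312,236))]; d=p2-p1
print('red',np.degrees(np.arctan2(r[1],r[0])),np.linalg.norm(r),'pointer',np.degrees(np.arctan2(d[1],d[0])))
o=bot.get_obs(); print(o["eef_pos"],o["ft_torque"],o["grip_width"],o["clock"])
E
```

```text
scene 35 [0.5788 0.0221] med res mm 0.64 [ 1. -0.  1. -2.  0.  1. -1.  0.  1.]
mean [0.5788357  0.02206763]
red 62.417573305828974 0.035767375955391874 pointer 59.38242823678453
[ 0.52910926 -0.17532699  0.09684297] [ 1.45170589  0.39094639 -0.09791456] 0.011407708095203618 16.1167
```

```bash
python3 -c "
from h import *
print(bot.job_done()); o=bot.get_obs(); print(o['clock'],o['grip_width'],o['ft_torque'])"
```

```text
the job is handed in; nothing more can be done
None
the job is handed in; nothing more can be done
```

The steel griddle is on the cooker's pan-support bars and released. The dial is turned to the third click, with the gripper still holding it. I handed the job in at about 16 s of the 58 s allowed, and the bowl and jar were not touched.

- **Griddle:** the last fit puts its centre at (0.5788, 0.0221), against the burner at (0.5793, 0.022), so it is within about 1 mm. It looked level in both the scene and side views. The bars took its weight at a net push of about 5 N before I let go.
- **Dial:** I turned it 60°, and it stayed steady over a short hold before hand-in. The pointer measures 59.4°, where 59.1° was expected because the cooker is turned about -0.9°. The holding torque of 0.10 N m matches the third click.

**Checks that failed or disagreed:**
- **First grasp:** it closed on nothing. The images showed the real fingertips about 32 mm higher than the reported tool position implies. I allowed for that offset in both grasps.
- **Red dot angle:** the ray to the red dot gave 62.4°, about 3° from the pointer. A 1–2 mm error in my dial-axis estimate would explain that, and in the close-up the pointer aimed straight at the dot.
- **Side view fit:** the numeric griddle fit from the side view failed because the bars hid its edge. The centring figure therefore rests on the scene camera alone.

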